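# Complete the gouge set and lift its carrying rack level

## Robot

A 7-joint arm with a two-finger parallel gripper is mounted at the origin on the work surface. World frame = base frame: x ahead of the robot, y to its left, z up, the work surface at z = 0. Lengths are in m, angles in rad, forces in N, time in s.
With the tool pointing down it reaches from about 0.4 to 0.85 m from the base axis. Payload 10.4 kg.
Tool frame: the origin (TCP) lies between the finger pads, 19 mm behind the fingertips; this is the grasp point; z points along the fingers, y is the line along which they close (so a half turn about z gives the same grasp; the last joint's range is limited). The gripper opens to 85 mm and grips with 20 to 120 N. Pads are 22 mm wide; open, the fingers measure 114 mm over their backs; the gripper's body (76 mm by 85 mm) begins 54 mm behind the grasp point. The pads swing forward as they close: fully open they stand 13 mm farther back than shut.
Start: joints at [1.261, 0.332, -0.065, 1.46, 0.022, 1.35, -0.088], TCP at [0.177, -0.599, 0.25] pointing down, gripper open.
Joint ranges: [-2.6, 2.6], [-0.5, 2.12], [-1.47, 1.34], [0.16, 2.42], [-1.27, 4.41], [0.06, 2.06], [-2.6, 2.6]. Speed limits (rad/s): [2.22, 2.22, 2.79, 2.79, 3.14, 3.14, 3.14].

## Interface

Orientations are given as a unit quaternion [x, y, z, w].
In Python, from workcell import get_obs, optics, workorder gives the robot as it stands.
- The arm moves only by the tool jog_arm, never from a script. Its argument "increments" is a list of rows, each a list of 7 numbers: the shift along the tool's x, y, z in m, then the turn, a rotation vector about the tool's x, y, z in rad, then the opening, from -1 (shut) to 1 (fully open). A call has 1 to 5 rows; each row is the pose to reach, as a shift and turn from the pose commanded when the call began, along the tool's axes at that moment; what a row does not reach only later rows make up. A row lasts 1/12 s, in which the tool goes at most 41.7 mm and 7.16 degrees, less where a joint would pass 70% of its speed; a pose out of reach is approached as far as the arm can. A call with a gripper value outside its range is refused whole. The fingers move at their own pace and stop on an object; "grip_force" is the grip in N (left out, the last holds). Time passes only in rows, so rows that repeat a pose let the fingers close. It gives the time, the measured TCP pose, the force, the opening and the grip force at its end, in the units of the state.
- get_obs(): the state, without advancing time (a new reading comes with each control period).
- optics.camera(name): name is "side" or "top"; returns a dict with "color" (400x640x3 uint8, red, green, blue), "depth" (400x640 float32, m along the optical axis (not along the pixel's ray), 0 where there is no reading), "K" (3x3 intrinsics, pixels), "k1" (the pictures are not rectified: a ray, as slopes to the right and down, at radius r is drawn at 1 + k1 r^2 times it, then the intrinsics apply), "R" (3x3) and "t" (3): a world point X has camera coordinates R X + t. Camera axes: x right, y down, z forward; pixel columns grow to the right and rows downward; lengths in m; the calibration is good to about 2 mm. A picture is of the moment at which its call begins.
- workorder.hand_in(): hands the job in; it is judged then, once.
The state is a dict: "clock": time; "joint_pos": joint angles; "joint_velocities": joint speeds; "tau": joint torques, N m; "position": TCP position; "ee_rot": TCP orientation; "ft_force": force on the tool from outside, world axes, zero at the start; "torque": the same for the moment, N m; "grip_width": opening from 0.0 (shut) to 1.0 (fully open); "grasp_force": force on a finger pad.
Only numpy, scipy, OpenCV 4.12 (cv2) and the standard library are available. Lean on these libraries where they do the work, as an engineer would, in place of code of your own. Each camera call takes 0.05 s, during which the arm holds its last target. There are 200 camera calls.

## Task

One gouge of the red-handled set has been left in the dark bench block: draw it straight up out of the block and stand it fully home in the empty hole of the light wooden carrying rack, lowering it in rather than dropping it. Then take the rack by the middle of its grip bar, lift it about 10 cm clear of the bench and hold it there level and still, with all four red gouges standing in it; the program finishes while still holding the rack up. Do not tip the rack on the way, and leave everything else on the bench where it is.

Things in the scene. Friction and masses are not known exactly. Their poses are not given: they have to be found in the camera images.
- gouge: The gouge to fetch: red handle, brass ferrule, steel blade, 150 mm long, 60 g. Origin at the cutting edge (bottom end), z up along the tool. Blade 12 x 5 mm to 43 mm up, bolster widening to 15 mm dia., flat shoulder at 55 mm (ferrule 25 mm dia.), round handle 26 to 28 mm dia. from 68 mm (28 mm from 90 to 138 mm), end at 150 mm. Stands loose in a hole of the holder, shoulder on its top.
- holder: Dark wooden tool block fixed to the bench, 64 (x) x 230 (y) x 75 mm high; origin at the centre of its underside. Three upright holes, 18 mm dia., 62 mm deep, in a row along its y at -75, 0, +75 mm (which gouge is in which varies). Each gouge's shoulder rests on the top face: 95 mm of it stands above, up to 170 mm over the bench.
- caddy: Carrying rack, light wood, loose, 0.42 kg empty, 0.66 kg with 4 gouges (balanced at mid-grip). Origin: centre of underside. 220 (x) x 135 mm (y). Shelf top 75 mm up, with 4 holes at x = +-60, y = +-42 mm. End boards at x = +-105 mm, full width to 79 mm up, then 44 mm wide, top 157 mm. Gouge home: shoulder on shelf, edge 20 mm and top 170 mm above the underside.
- caddy_hole (a point): Centre of the mouth of the rack's one empty hole, at the shelf's top face: x = +60, y = +42, z = 75 mm in the rack's frame; axes as the rack's. Upright, 18 mm in diameter with a 2 mm chamfer, through the 15 mm shelf.
- caddy_grip (a point): Middle of the rack's dark wooden grip bar, 140 mm above the rack's underside; axes as the rack's. The bar runs along the rack's x, 200 mm long between the end boards, 20 mm thick across (y) and 26 mm tall (127 to 153 mm up), with 52 mm of open space down to the shelf.
- set1: Red-handled carving gouge like gouge (same sizes, same origin and axes), already standing home in one of the rack's holes, the one at x = -60, y = +42 mm.
- set2: Red-handled carving gouge like gouge (same sizes, same origin and axes), already standing home in one of the rack's holes, the one at x = -60, y = -42 mm.
- set3: Red-handled carving gouge like gouge (same sizes, same origin and axes), already standing home in one of the rack's holes, the one at x = +60, y = -42 mm.
- plain1: Carving gouge of the same sizes as gouge but with a plain pale wooden handle, standing in the holder; stays there.
- plain2: Carving gouge of the same sizes as gouge but with a plain mid-brown wooden handle, standing in the holder; stays there.
- mallet: Round carver's mallet of dark wood standing on its head: head 88 mm in diameter and 115 mm high, handle up to 224 mm. Origin at the centre of its underside. Bystander.
- pencil: Yellow pencil lying on the bench, 175 mm long, 9 mm thick, along its x axis. Origin under its middle. Bystander.
- wax_jar: Amber glass jar with a brass lid, 72 mm in diameter, 65 mm high. Origin at the centre of its underside. Bystander.
Mind the look-alikes: they are no part of the job. What is shaped like the gouge but blue or green is not meant.

How it is judged:
By the outcome, as a careful person would: the job done as asked, in the order asked, and still so for the second after the job is handed in, while the arm keeps its last pose, push and grip.
It also fails if it takes over 61 s, if anything falls off the work surface, if the arm or the gripper's body presses on something with over 40 N, if the wrist force passes 120 N, or if a joint passes its speed limit or range.

## Working session

There is one attempt and no reset: what is moved stays moved. The work goes in short steps, Python scripts to look and compute and a tool call to move; the robot and the scene stay as the last step left them, time stands still between calls to the robot, and variables do not carry over. Pictures are saved under pics/ and viewed, at most 10 in all, crops included, and the job is handed in when it is done.

Besides the shell and the picture viewer there is one more tool, called after "Request:" as a command line: name --pt "numbers of a row" for each row, then --argument value for the rest. jog_arm: Moves the arm, as the interface text tells. Its arguments: {"type":"object","properties":{"increments":{"type":"array"},"grip_force":{"type":"number"}},"required":["increments"]}

```bash
mkdir -p pics; ls; cat > h.py <<'E'
import numpy as np, cv2
from workcell import get_obs, optics, workorder
from scipy.spatial.transform import Rotation as Rot
def cam(n): return optics.camera(n)
def save(img,name): cv2.imwrite('pics/'+name,cv2.cvtColor(img,cv2.COLOR_RGB2BGR))
def rays(c,uv):
    uv=np.atleast_2d(np.asarray(uv,float)); K=c['K']
    d=np.c_[(uv[:,0]-K[0,2])/K[0,0],(uv[:,1]-K[1,2])/K[1,1]]
    s=d.copy()
    for _ in range(20): s=d/(1+c['k1']*(s**2).sum(1,keepdims=True))
    D=np.c_[s,np.ones(len(s))]@c['R']; o=-c['R'].T@c['t']
    return o,D
def onplane(c,uv,z):
    o,D=rays(c,uv); return o+D*((z-o[2])/D[:,2])[:,None]
def depthpts(c,uv):
    uv=np.atleast_2d(uv).astype(int); o,D=rays(c,uv); return o+D*c['depth'][uv[:,1],uv[:,0]][:,None]
def proj(c,X):
    p=np.atleast_2d(X)@c['R'].T+c['t']; s=p[:,:2]/p[:,2:]; s=s*(1+c['k1']*(s**2).sum(1,keepdims=True))
    return np.c_[s[:,0]*c['K'][0,0]+c['K'][0,2],s[:,1]*c['K'][1,1]+c['K'][1,2]]
def twoview(c1,p1,c2,p2):
    o1,d1=rays(c1,p1);o2,d2=rays(c2,p2);d1=d1[0];d2=d2[0]
    a=np.linalg.lstsq(np.c_[d1,-d2],o2-o1,rcond=None)[0]
    return (o1+a[0]*d1+o2+a[1]*d2)/2, np.linalg.norm(o1+a[0]*d1-o2-a[1]*d2)
E
python3 - <<'E'
from h import *
o=get_obs(); print({k:np.round(v,3) for k,v in o.items()})
for n in('top','side'):
    c=cam(n); save(c['color'],n+'0.png'); print(n,c['K'].round(1).tolist(),c['k1'],(-c['R'].T@c['t']).round(3),c['R'].round(3).tolist())
E
```

```text
pics
{'clock': np.float64(0.0), 'joint_pos': array([ 1.261,  0.333, -0.065,  1.461,  0.022,  1.35 , -0.089]), 'joint_velocities': array([ 0.001, -0.001,  0.001,  0.   , -0.002, -0.002,  0.002]), 'tau': array([-1.0000e-03, -6.2545e+01,  4.9000e-02, -3.9161e+01,  1.6000e-02,
        1.0000e-02, -0.0000e+00]), 'position': array([ 0.177, -0.599,  0.249]), 'ee_rot': array([ 0.99 ,  0.143, -0.   , -0.001]), 'ft_force': array([ 0.754, -0.487,  0.941]), 'torque': array([-0.004, -0.024,  0.024]), 'grasp_force': np.float64(0.0), 'grip_width': np.float64(1.005)}
top [[497.6, 0.0, 320.9], [0.0, 497.6, 200.4], [0.0, 0.0, 1.0]] -0.1192958470080237 [ 0.268 -0.027  1.894] [[0.013, -1.0, -0.009], [-0.99, -0.011, -0.143], [0.143, 0.011, -0.99]]
side [[507.1, 0.0, 326.5], [0.0, 507.1, 194.5], [0.0, 0.0, 1.0]] 0.04278020012924141 [ 0.406 -1.087  1.175] [[0.993, -0.113, -0.014], [-0.089, -0.689, -0.719], [0.071, 0.716, -0.695]]
```

View pics/top0.png

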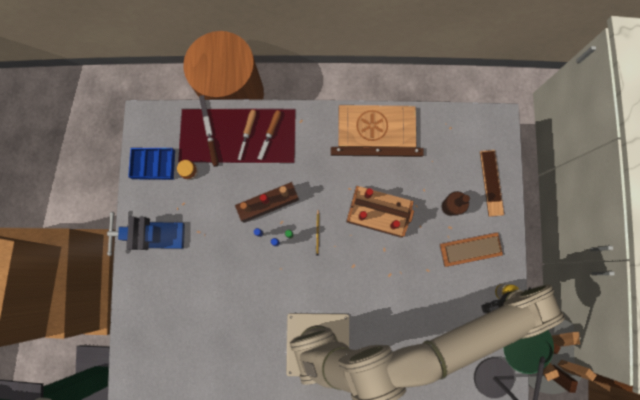

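View pics/side0.png

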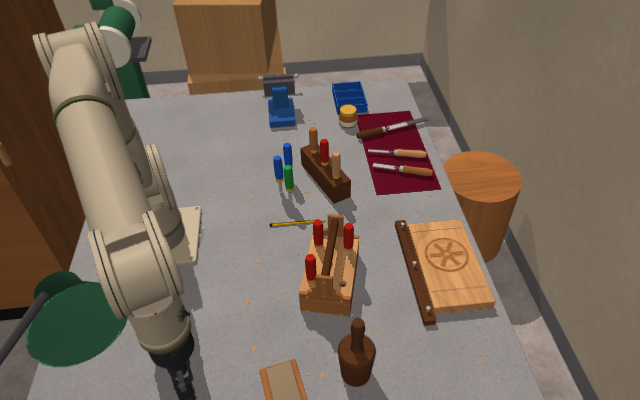

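Top view: the rack is near (381,211), with reds at (370,192), (363,215) and (396,225) and the empty hole near (405,204). The holder is near (267,202).

What could be taken for the wanted gouge:
- Red in the holder at top (264,197), side (324,150). This is my choice.
- Rack reds at (370,192), (363,215) and (396,225), already home.
- Plain handles at (248,201) and (286,189).
- Blue at (259,232) and (276,242), green at (289,234).

```bash
cat > m.py <<'E'
from h import *
def red(c):
    h=cv2.cvtColor(c['color'],cv2.COLOR_RGB2HSV)
    m=(((h[...,0]<6)|(h[...,0]>172))&(h[...,1]>170)&(h[...,2]>80)).astype(np.uint8)
    return m
if __name__=='__main__':
    out=[]
    for n,(x0,y0,w,hh) in {'top':(225,165,200,75),'side':(265,115,120,200)}.items():
        c=cam(n); m=red(c); k,l,s,ce=cv2.connectedComponentsWithStats(m)
        for i in range(1,k):
            if s[i,4]<15: continue
            v,u=np.nonzero(l==i); P=depthpts(c,np.c_[u,v]); P=P[c['depth'][v,u]>0]
            zt=np.percentile(P[:,2],95); T=P[P[:,2]>zt-.008]
            print(n,s[i].tolist(),ce[i].round(1),'ztop',zt.round(4),'xy',T.mean(0).round(4),((T.max(0)+T.min(0))/2).round(4),len(T))
        f=4 if n=='top' else 3
        out.append(cv2.resize(c['color'][y0:y0+hh,x0:x0+w],None,fx=f,fy=f,interpolation=cv2.INTER_CUBIC))
    save(out[0],'topc.png'); save(out[1],'sidec.png')
E
python3 m.py
```

```text
top [366, 189, 7, 7, 39] [368.9 192.1] ztop 0.1752 xy [ 0.549  -0.1775  0.1707] [ 0.5495 -0.1782  0.1714] 21
top [259, 194, 8, 7, 40] [262.8 197.4] ztop 0.1739 xy [0.5259 0.1958 0.1703] [0.5263 0.197  0.1731] 20
top [360, 212, 7, 7, 36] [362.8 214.5] ztop 0.1762 xy [ 0.47   -0.1543  0.1723] [ 0.4681 -0.1538  0.1738] 19
top [392, 221, 8, 7, 42] [395.5 223.7] ztop 0.1781 xy [ 0.4383 -0.2702  0.1736] [ 0.4378 -0.2696  0.1767] 12
side [358, 111, 55, 21, 653] [382.4 119.5] ztop 0.0083 xy [0.7876 0.5096 0.0041] [0.7982 0.4871 0.0148] 513
side [363, 128, 78, 67, 2329] [398.2 163.8] ztop 0.008 xy [0.7944 0.2437 0.0039] [0.7987 0.2648 0.0062] 1998
side [320, 139, 9, 24, 171] [323.7 150.2] ztop 0.1715 xy [0.5285 0.1912 0.1694] [0.5282 0.1936 0.1693] 37
side [313, 220, 10, 26, 220] [317.7 232.2] ztop 0.1723 xy [ 0.4726 -0.1601  0.17  ] [ 0.473  -0.1586  0.1697] 55
side [344, 223, 10, 26, 221] [348.1 235.4] ztop 0.1721 xy [ 0.5524 -0.1823  0.1699] [ 0.5523 -0.1815  0.1698] 59
side [305, 254, 11, 26, 237] [310.3 266.6] ztop 0.1718 xy [ 0.4412 -0.2756  0.1696] [ 0.4412 -0.2743  0.1694] 66
```

View pics/topc.png

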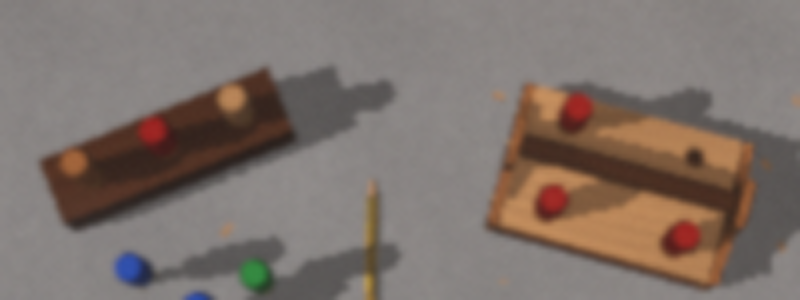

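View pics/sidec.png

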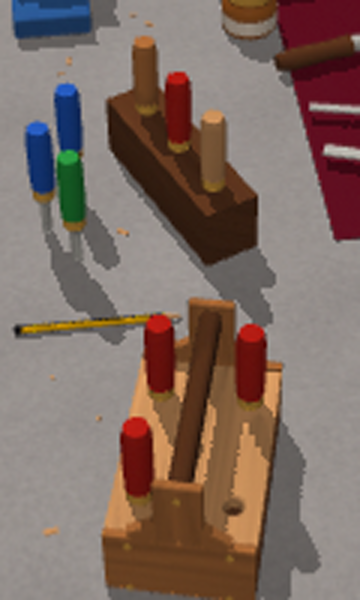

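The crops confirm the choice: the only red handle in the dark block is the middle one. It is at top crop (153,132), side crop (178,110). The empty rack hole is at top crop (694,157), about px (398.5,204), and side crop (233,507), about px (342.7,284).

```bash
cat > m2.py <<'E'
from m import *
ct,cs=cam('top'),cam('side')
def blobs(c,box):
    m=red(c); z=np.zeros_like(m); x,y,X,Y=box; z[y:Y,x:X]=m[y:Y,x:X]
    k,l,s,ce=cv2.connectedComponentsWithStats(z)
    return [(s[i],ce[i]) for i in range(1,k) if s[i,4]>=15]
T=[b[1] for b in blobs(ct,(225,165,425,245))]
S=[np.array([b[0][0]+b[0][2]/2-.5, b[0][1]-.5+b[0][2]*.36]) for b in blobs(cs,(265,115,357,315))]
G=[]
for p in T:
    w=onplane(ct,[p],.17)[0]; q=min(S,key=lambda q:np.linalg.norm(q-proj(cs,w)[0]))
    X,e=twoview(ct,p,cs,q); ws=onplane(cs,[q],.17)[0]
    print('gouge px',p.round(1),q.round(1),'two-view',X.round(4),'miss',round(e,4),'top',w[:2].round(4),'side',ws[:2].round(4)); G.append((w+ws)/2)
def dark(c,p,r=6):
    x,y=np.round(p).astype(int); g=cv2.cvtColor(c['color'],cv2.COLOR_RGB2GRAY)[y-r:y+r+1,x-r:x+r+1].astype(float)
    w=np.clip(np.median(g)*.7-g,0,None); l=cv2.connectedComponents((w>0).astype(np.uint8))[1]; w*= l==l[r,r]
    v,u=np.mgrid[-r:r+1,-r:r+1]; return np.array([x+(w*u).sum()/w.sum(),y+(w*v).sum()/w.sum()]),(w>0).sum()
a,na=dark(ct,(398.5,204.2));b,nb=dark(cs,(342.7,284))
X,e=twoview(ct,a,cs,b);print('hole',a.round(1),na,b.round(1),nb,X.round(4),e.round(4),onplane(ct,[a],.075)[0].round(4),onplane(cs,[b],.075)[0].round(4))
G=[g for g in G if g[1]<0]; G.sort(key=lambda g:-g[0])
A,B,C=[g[:2] for g in G]
print('A,B,C',A,B,C,np.linalg.norm(A-B),np.linalg.norm(C-B))
L=np.array([[-60,42],[-60,-42],[60,-42]])/1e3; W=np.array([A,B,C]); l=L-L.mean(0);w=W-W.mean(0)
yaw=np.arctan2((l[:,0]*w[:,1]-l[:,1]*w[:,0]).sum(),(l*w).sum())
R=np.array([[np.cos(yaw),-np.sin(yaw)],[np.sin(yaw),np.cos(yaw)]]); t=W.mean(0)-R@L.mean(0)
print('rack yaw',np.degrees(yaw),'origin',t,'hole',t+R@[.06,.042],'resid',(t+L@R.T-W).round(4).tolist())
# grip bar height/centre from depth near the middle of it
for n,c in(('top',ct),('side',cs)):
    u,v=np.meshgrid(np.arange(640),np.arange(400)); P=depthpts(c,np.c_[u.ravel(),v.ravel()])
    d=(P[:,:2]-t)@R; k=(abs(d[:,0])<.04)&(abs(d[:,1])<.02)&(P[:,2]>.12)&(P[:,2]<.19)
    print(n,'bar',k.sum(),'z',np.percentile(P[k,2],[10,50,90]).round(4),'y',d[k,1].mean().round(4),np.percentile(d[k,1],[3,97]).round(4))
# holder yaw: plain handles via dark top rectangle
h=cv2.cvtColor(ct['color'],cv2.COLOR_RGB2HSV)
P=depthpts(ct,np.c_[u.ravel(),v.ravel()]); k=(np.hypot(P[:,0]-.527,P[:,1]-.195)<.13)&(P[:,2]>.06)&(P[:,2]<.09)
print('holder rect',cv2.minAreaRect(P[k,:2].astype(np.float32)*1000), P[k,2].mean())
o=get_obs(); print(o['position'].round(4),Rot.from_quat(o['ee_rot']).as_matrix().round(3).tolist(),o['clock'])
E
python3 m2.py
```

```text
gouge px [368.8 192.1] [348.5 226.1] two-view [ 0.5515 -0.1764  0.1651] miss 0.0056 top [ 0.5478 -0.176 ] side [ 0.5535 -0.1804]
gouge px [262.8 197.5] [324.  141.7] two-view [0.5272 0.1971 0.1643] miss 0.004 top [0.5243 0.1963] side [0.5285 0.1902]
gouge px [362.8 214.6] [317.5 223.1] two-view [ 0.4707 -0.155   0.1653] miss 0.0039 top [ 0.4681 -0.1547] side [ 0.4723 -0.159 ]
gouge px [395.6 223.8] [310.  257.5] two-view [ 0.4397 -0.2699  0.1645] miss 0.0044 top [ 0.4369 -0.2693] side [ 0.4416 -0.2741]
hole [398.2 204.2] 11 [342.1 284.8] 17 [ 0.5209 -0.2938  0.0675] 0.0013 [ 0.5192 -0.2927  0.075 ] [ 0.5208 -0.2991  0.075 ]
A,B,C [ 0.55069337 -0.17817575] [ 0.47021757 -0.15685515] [ 0.43927672 -0.27166545] 0.08325216174445196 0.11890643202588518
rack yaw -105.0051659331797 origin [ 0.49507373 -0.22517485] hole [ 0.52010727 -0.29400306] resid [[0.0005, 0.0001], [-0.0002, 0.0005], [-0.0003, -0.0006]]
top bar 138 z [0.1413 0.1502 0.1554] y -0.0019 [-0.0104  0.0091]
side bar 189 z [0.1467 0.1521 0.1549] y 0.0036 [-0.0072  0.0124]
holder rect ((491.6634521484375, 181.5167236328125), (143.8356475830078, 227.9397430419922), 24.3636531829834) 0.07349064681564417
[ 0.1768 -0.5994  0.2498] [[0.959, 0.283, -0.0], [0.283, -0.959, 0.0], [-0.0, -0.0, -1.0]] 0.3
```

The measurements agree with each other:
- Gouge at (0.5265, 0.194), with its top at about 0.17 (two-view gives 0.165).
- Rack origin at (0.495, -0.225), yaw -105°.
- Empty hole at (0.520, -0.294).

Next I'll work out the transit to a point above the gouge.

```bash
cat > to.py <<'E'
import sys; from h import *
# usage: to.py "x,y,z,yaw" ...   chained from the measured pose; yaw = world angle of tool y, deg
def RT(d):
    a=np.radians(d); c,s=np.cos(a),np.sin(a); return np.array([[-s,c,0],[c,s,0],[0,0,-1.]])
o=get_obs(); p=o['position']; R=Rot.from_quat(o['ee_rot']).as_matrix()
print('now',p.round(4),'yaw',np.degrees(np.arctan2(R[1,1],R[0,1])).round(2),'t',o['clock'].round(2),'j',o['joint_pos'].round(2))
for a in sys.argv[1:]:
    x,y,z,w=map(float,a.split(',')); q=np.array([x,y,z]); Q=RT(w)
    d=R.T@(q-p); r=Rot.from_matrix(R.T@Q).as_rotvec()
    print(a,'->',d.round(4).tolist(),r.round(4).tolist(),'rows>=',round(max(np.linalg.norm(d)/.0417,np.degrees(np.linalg.norm(r))/7.16),1)); p,R=q,Q
E
python3 to.py .31,-.49,.38,-55 .45,-.35,.38,-35 .53,-.17,.38,-15 .55,.02,.36,5 .5265,.194,.3,22 .5265,.194,.135,22
```

```text
Traceback (most recent call last):
  File "to.py", line 6, in <module>
    print('now',p.round(4),'yaw',np.degrees(np.arctan2(R[1,1],R[0,1])).round(2),'t',o['clock'].round(2),'j',o['joint_pos'].round(2))
                                                                                    ^^^^^^^^^^^^^^^^
AttributeError: 'float' object has no attribute 'round'
```

```bash
sed -i "s/o\['clock'\].round(2)/round(float(o['clock']),2)/" to.py
python3 to.py .31,-.49,.38,-55 .45,-.35,.38,-35 .53,-.17,.38,-15 .55,.02,.36,5 .5265,.194,.3,22 .5265,.194,.135,22
```

```text
now [ 0.1768 -0.5994  0.2498] yaw -73.57 t 0.3 j [ 1.26  0.33 -0.06  1.46  0.02  1.35 -0.09]
.31,-.49,.38,-55 -> [0.1587, -0.0673, -0.1302] [-0.0004, -0.0001, -0.3241] rows>= 5.2
.45,-.35,.38,-35 -> [0.195, -0.0344, 0.0] [0.0, 0.0, -0.3491] rows>= 4.7
.53,-.17,.38,-15 -> [0.1933, -0.0377, 0.0] [0.0, 0.0, -0.3491] rows>= 4.7
.55,.02,.36,5 -> [0.1887, -0.0299, 0.02] [0.0, 0.0, -0.3491] rows>= 4.6
.5265,.194,.3,22 -> [0.1754, -0.0082, 0.06] [0.0, 0.0, -0.2967] rows>= 4.4
.5265,.194,.135,22 -> [0.0, 0.0, 0.165] [0.0, 0.0, 0.0] rows>= 4.0
```

Request:
jog_arm --pt "0.03 -0.013 -0.025 0 0 -0.065 1" --pt "0.06 -0.026 -0.05 0 0 -0.13 1" --pt "0.09 -0.04 -0.075 0 0 -0.19 1" --pt "0.12 -0.053 -0.1 0 0 -0.26 1" --pt "0.152 -0.067 -0.125 0 0 -0.324 1"

```text
clock: 0.72
position: [0.3036, -0.4917, 0.3758]
ee_rot: [0.953, 0.302, -0.0, 0.0]
ft_force: [0.4, -1.6, -0.2]
grip_width: 1.0
grasp_force: 0.0
```

Request:
jog_arm --pt "0.039 -0.007 0 0 0 -0.07 1" --pt "0.078 -0.014 0 0 0 -0.14 1" --pt "0.117 -0.02 0 0 0 -0.21 1" --pt "0.156 -0.027 0 0 0 -0.28 1" --pt "0.195 -0.034 0 0 0 -0.349 1"

```text
clock: 1.13
position: [0.4441, -0.3516, 0.3745]
ee_rot: [0.886, 0.463, 0.0, 0.0]
ft_force: [0.4, 0.2, 0.1]
grip_width: 1.002
grasp_force: 0.0
```

Request:
jog_arm --pt "0.039 -0.007 0 0 0 -0.07 1" --pt "0.078 -0.014 0 0 0 -0.14 1" --pt "0.117 -0.021 0 0 0 -0.21 1" --pt "0.156 -0.029 0 0 0 -0.28 1" --pt "0.193 -0.037 0 0 0 -0.349 1"

```text
clock: 1.55
position: [0.524, -0.1717, 0.3744]
ee_rot: [0.792, 0.61, 0.0, 0.0]
ft_force: [0.4, -0.8, 0.1]
grip_width: 0.999
grasp_force: 0.0
```

Request:
jog_arm --pt "0.038 -0.006 0.004 0 0 -0.07 1" --pt "0.076 -0.012 0.008 0 0 -0.14 1" --pt "0.114 -0.018 0.012 0 0 -0.21 1" --pt "0.152 -0.024 0.016 0 0 -0.28 1" --pt "0.189 -0.03 0.02 0 0 -0.349 1"

```text
clock: 1.97
position: [0.5433, 0.0184, 0.3543]
ee_rot: [0.674, 0.738, 0.0, 0.0]
ft_force: [0.9, 0.2, -0.1]
grip_width: 1.0
grasp_force: 0.0
```

Request:
jog_arm --pt "0.044 -0.002 0.015 0 0 -0.075 1" --pt "0.088 -0.004 0.03 0 0 -0.15 1" --pt "0.132 -0.006 0.045 0 0 -0.22 1" --pt "0.176 -0.005 0.055 0 0 -0.297 1" --pt "0.176 -0.005 0.055 0 0 -0.297 1"

```text
clock: 2.38
position: [0.5208, 0.1968, 0.2982]
ee_rot: [0.555, 0.832, 0.0, -0.001]
ft_force: [0.3, 0.8, 0.7]
grip_width: 1.004
grasp_force: 0.0
```

```bash
python3 to.py .5265,.194,.3,22 .5265,.194,.2,22 .5265,.194,.135,22
```

```text
now [0.5208 0.1968 0.2982] yaw 22.61 t 2.38 j [ 0.26  0.25 -0.83  1.54  0.19  1.44 -0.19]
.5265,.194,.3,22 -> [-0.0048, 0.0042, -0.0019] [-0.0007, -0.0017, 0.0107] rows>= 0.2
.5265,.194,.2,22 -> [0.0, 0.0, 0.1] [0.0, 0.0, 0.0] rows>= 2.4
.5265,.194,.135,22 -> [0.0, 0.0, 0.065] [0.0, 0.0, 0.0] rows>= 1.6
```

Request:
jog_arm --pt "-0.005 0.004 0.02 0 -0.001 0.01 1" --pt "-0.005 0.004 0.045 0 -0.001 0.01 1" --pt "-0.005 0.004 0.07 0 -0.001 0.01 1" --pt "-0.005 0.004 0.09 0 -0.001 0.01 1" --pt "-0.005 0.004 0.095 0 -0.001 0.01 1"

```text
clock: 2.8
position: [0.5274, 0.1873, 0.201]
ee_rot: [0.563, 0.826, -0.002, -0.001]
ft_force: [0.4, -1.1, -0.0]
grip_width: 0.999
grasp_force: 0.0
```

```bash
python3 to.py .5265,.194,.135,22; python3 - <<'E'
from h import *
ct,cs=cam('top'),cam('side')
a=cv2.resize(ct['color'][160:240,220:320],None,fx=5,fy=5,interpolation=3)[:400]
b=cv2.resize(cs['color'][90:190,270:380],None,fx=4,fy=4,interpolation=3)
save(np.hstack([cv2.resize(a,(400,320)),cv2.resize(b,(352,320))]),'pre.png')
E
```

```text
now [0.5274 0.1873 0.201 ] yaw 21.43 t 2.8 j [ 0.25  0.33 -0.81  1.67  0.25  1.26 -0.23]
.5265,.194,.135,22 -> [0.0066, 0.0019, 0.066] [-0.0046, 0.0008, -0.01] rows>= 1.6
```

View pics/pre.png

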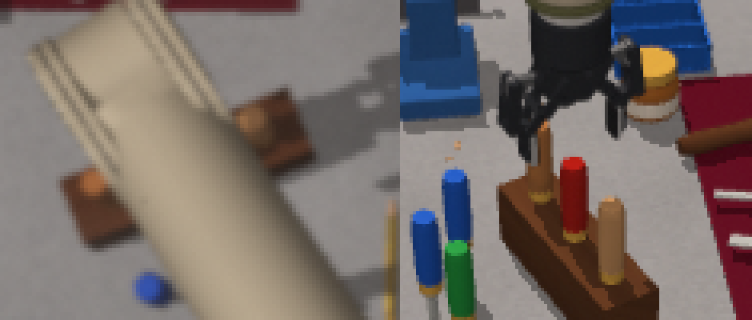

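The picture shows the fingers (crop (525,140) and (615,110)) straddling the line of the red handle (574,165), with the plain neighbours outside. I'll settle on target and then go down.

```bash
python3 to.py .5265,.194,.2,22  .5265,.194,.135,22
```

```text
now [0.5284 0.1879 0.2037] yaw 21.43 t 2.9 j [ 0.25  0.32 -0.81  1.66  0.24  1.26 -0.23]
.5265,.194,.2,22 -> [0.0064, 0.0005, 0.0037] [-0.0017, 0.0008, -0.01] rows>= 0.2
.5265,.194,.135,22 -> [0.0, 0.0, 0.065] [0.0, 0.0, 0.0] rows>= 1.6
```

Request:
jog_arm --pt "0.006 0.0005 0.004 -0.001 0 -0.01 1" --pt "0.006 0.0005 0.02 -0.001 0 -0.01 1" --pt "0.006 0.0005 0.037 -0.001 0 -0.01 1" --pt "0.006 0.0005 0.053 -0.001 0 -0.01 1" --pt "0.006 0.0005 0.069 -0.001 0 -0.01 1"

```text
clock: 3.32
position: [0.5279, 0.1947, 0.1361]
ee_rot: [0.559, 0.829, 0.001, 0.002]
ft_force: [0.6, 0.4, 0.2]
grip_width: 1.0
grasp_force: 0.0
```

Request:
jog_arm --pt "0 0 0 0 0 0 0.2" --pt "0 0 0 0 0 0 -0.1" --pt "0 0 0 0 0 0 -0.3" --pt "0 0 0 0 0 0 -0.5" --pt "0 0 0 0 0 0 -0.7" --grip_force 30

```text
clock: 3.73
position: [0.5277, 0.1942, 0.1365]
ee_rot: [0.559, 0.829, 0.001, 0.001]
ft_force: [-0.5, 0.3, 0.3]
grip_width: 0.32
grasp_force: 31.4
```

Request:
jog_arm --pt "0 0 0 0 0 0 -1" --pt "0 0 0 0 0 0 -1" --pt "0 0 0 0 0 0 -1" --pt "0 0 0 0 0 0 -1" --pt "0 0 0 0 0 0 -1"

```text
clock: 4.15
position: [0.5277, 0.1942, 0.1364]
ee_rot: [0.559, 0.829, 0.001, 0.001]
ft_force: [-0.3, -1.3, 6.4]
grip_width: 0.321
grasp_force: 31.4
```

```bash
python3 to.py .5265,.194,.135,22; python3 -c "
from h import *
o=get_obs();print(o['grip_width'],o['grasp_force'],o['ft_force'])"
```

```text
now [0.5277 0.1942 0.1364] yaw 22.0 t 4.15 j [ 0.22  0.39 -0.79  1.74  0.31  1.14 -0.28]
.5265,.194,.135,22 -> [0.0003, -0.0012, 0.0014] [0.0028, 0.0013, -0.0] rows>= 0.0
0.32099829511382727 31.423120200634003 [-0.34567771 -1.31143281  6.39127812]
```

Request:
jog_arm --pt "0 0 -0.004 0 0 0 -1" --pt "0 0 -0.012 0 0 0 -1" --pt "0 0 -0.024 0 0 0 -1" --pt "0 0 -0.036 0 0 0 -1" --pt "0 0 -0.048 0 0 0 -1" --grip_force 40

```text
clock: 4.57
position: [0.5271, 0.194, 0.1849]
ee_rot: [0.559, 0.829, 0.0, 0.001]
ft_force: [-0.7, 0.7, -0.4]
grip_width: 0.317
grasp_force: 39.4
```

Request:
jog_arm --pt "0 0 -0.015 0 0 0 -1" --pt "0 0 -0.035 0 0 0 -1" --pt "0 0 -0.06 0 0 0 -1" --pt "0 0 -0.09 0 0 0 -1" --pt "0 0 -0.12 0 0 0 -1"

```text
clock: 4.98
position: [0.5264, 0.194, 0.3056]
ee_rot: [0.559, 0.829, 0.0, 0.001]
ft_force: [0.8, 0.7, -0.4]
grip_width: 0.314
grasp_force: 39.4
```

Request:
jog_arm --pt "0 0 -0.027 0 0 0 -1" --pt "0 0 -0.03 0 0 0 -1"

```text
clock: 5.15
position: [0.5278, 0.1951, 0.3396]
ee_rot: [0.559, 0.829, 0.003, 0.003]
ft_force: [1.7, 0.7, 0.6]
grip_width: 0.315
grasp_force: 39.4
```

```bash
python3 -c "
from h import *
o=get_obs();print(o['grip_width'],o['grasp_force'],o['ft_force'],o['torque'])
c=cam('side');save(cv2.resize(c['color'][40:240,230:400],None,fx=3,fy=3,interpolation=3),'lift.png')"; python3 to.py .56,.1,.33,35 .57,-.05,.33,50 .555,-.2,.33,65 .52,-.294,.33,75
```

```text
0.31481676548243126 39.42435085773468 [1.67458671 0.65743557 0.56187161] [ 0.03192473 -0.05422816  0.03875938]
now [0.5275 0.1949 0.3376] yaw 22.02 t 5.2 j [ 0.26  0.25 -0.83  1.46  0.19  1.51 -0.18]
.56,.1,.33,35 -> [-0.1002, -0.0055, 0.0077] [0.0065, 0.0024, -0.2266] rows>= 2.4
.57,-.05,.33,50 -> [-0.1286, -0.0778, 0.0] [0.0, 0.0, -0.2618] rows>= 3.6
.555,-.2,.33,65 -> [-0.0849, -0.1245, 0.0] [0.0, 0.0, -0.2618] rows>= 3.6
.52,-.294,.33,75 -> [-0.008, -0.1, 0.0] [0.0, 0.0, -0.1745] rows>= 2.4
```

View pics/lift.png

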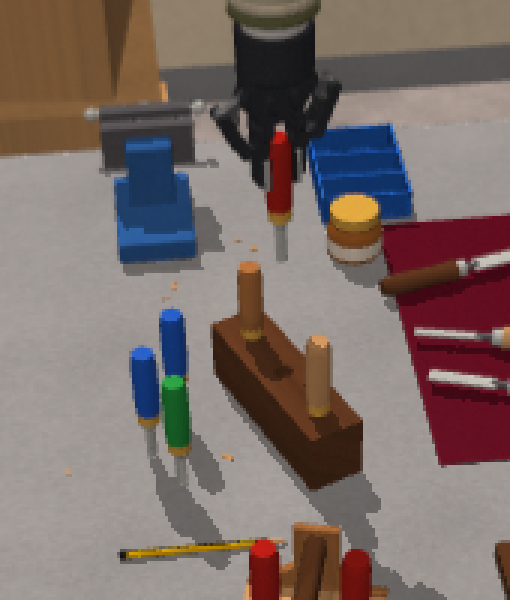

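The red gouge (crop (280,200)) is out of the block and hanging upright in the fingers, and the two plain gouges are undisturbed. I'll carry it over to the rack.

Request:
jog_arm --pt "-0.018 -0.001 0.002 0.002 0.001 -0.045 -1" --pt "-0.038 -0.002 0.004 0.003 0.001 -0.09 -1" --pt "-0.058 -0.003 0.006 0.004 0.002 -0.135 -1" --pt "-0.078 -0.004 0.008 0.005 0.002 -0.18 -1" --pt "-0.1 -0.0055 0.008 0.006 0.002 -0.227 -1"

```text
clock: 5.62
position: [0.5588, 0.0986, 0.3246]
ee_rot: [0.46, 0.888, -0.002, -0.002]
ft_force: [1.0, 0.2, -0.5]
grip_width: 0.317
grasp_force: 39.3
```

Request:
jog_arm --pt "-0.026 -0.0155 0 0 0 -0.052 -1" --pt "-0.052 -0.031 0 0 0 -0.105 -1" --pt "-0.077 -0.047 0 0 0 -0.157 -1" --pt "-0.103 -0.062 0 0 0 -0.21 -1" --pt "-0.129 -0.078 0 0 0 -0.262 -1"

```text
clock: 6.03
position: [0.5689, -0.0525, 0.3253]
ee_rot: [0.34, 0.94, -0.002, -0.002]
ft_force: [1.7, 0.2, -0.2]
grip_width: 0.315
grasp_force: 39.3
```

Request:
jog_arm --pt "-0.017 -0.025 0 0 0 -0.052 -1" --pt "-0.034 -0.05 0 0 0 -0.105 -1" --pt "-0.051 -0.075 0 0 0 -0.157 -1" --pt "-0.068 -0.1 0 0 0 -0.21 -1" --pt "-0.085 -0.1245 0 0 0 -0.262 -1"

```text
clock: 6.45
position: [0.5537, -0.2026, 0.3256]
ee_rot: [0.215, 0.977, -0.001, -0.003]
ft_force: [0.7, -0.2, -1.1]
grip_width: 0.317
grasp_force: 39.3
```

Request:
jog_arm --pt "-0.002 -0.025 0 0 0 -0.044 -1" --pt "-0.004 -0.05 0 0 0 -0.09 -1" --pt "-0.006 -0.075 0 0 0 -0.13 -1" --pt "-0.008 -0.1 0 0 0 -0.175 -1" --pt "-0.008 -0.1 0 0 0 -0.175 -1"

```text
clock: 6.87
position: [0.5165, -0.3012, 0.3253]
ee_rot: [0.132, 0.991, -0.002, -0.003]
ft_force: [0.1, -1.0, -0.8]
grip_width: 0.316
grasp_force: 39.4
```

```bash
python3 -c "
from h import *
cam('side')
cam('side');o=get_obs();print(o['grip_width'],o['ft_force'])"; python3 to.py .52,-.294,.33,75 .52,-.294,.245,75
```

```text
0.31472089978892365 [-0.07936561  0.34440081 -0.49199018]
now [ 0.5187 -0.2961  0.3257] yaw 74.92 t 6.97 j [ 0.98  0.32 -0.69  1.38  0.21  1.52  1.61]
.52,-.294,.33,75 -> [-0.0007, 0.0024, -0.0043] [-0.0025, -0.0054, -0.0015] rows>= 0.1
.52,-.294,.245,75 -> [0.0, 0.0, 0.085] [0.0, 0.0, 0.0] rows>= 2.0
```

Request:
jog_arm --pt "-0.0007 0.0024 0.01 -0.0025 -0.005 -0.0015 -1" --pt "-0.0007 0.0024 0.035 -0.0025 -0.005 -0.0015 -1" --pt "-0.0007 0.0024 0.065 -0.0025 -0.005 -0.0015 -1" --pt "-0.0007 0.0024 0.09 -0.0025 -0.005 -0.0015 -1" --pt "-0.0007 0.0024 0.1 -0.0025 -0.005 -0.0015 -1"

```text
clock: 7.38
position: [0.5193, -0.2912, 0.2226]
ee_rot: [0.129, 0.992, 0.001, -0.002]
ft_force: [0.3, -0.5, -1.1]
grip_width: 0.312
grasp_force: 39.3
```

```bash
python3 -c "
from h import *
cam('side');t=cam('top')
c=cam('side');save(np.hstack([cv2.resize(c['color'][180:330,280:380],None,fx=4,fy=4,interpolation=3),cv2.resize(t['color'][150:270,340:440],(400,480),interpolation=3).repeat(1,0)[:600] if 0 else cv2.copyMakeBorder(cv2.resize(t['color'][150:270,340:440],(400,480),interpolation=3),0,120,0,0,0)]),'hov.png')
o=get_obs(); p=o['position']; R=Rot.from_quat(o['ee_rot']).as_matrix(); 
for d in (-.0336,.0484,.0614,.1164): print('axis',d,proj(c,p+R[:,2]*d).round(1))
for X in ([.52,-.294,.075],[.5208,-.2991,.075]): print('hole',proj(c,X).round(1))"; python3 to.py .52,-.294,.22,75
```

```text
axis -0.0336 [[342.2 236.3]]
axis 0.0484 [[342. 258.]]
axis 0.0614 [[342.  261.3]]
axis 0.1164 [[341.8 274.6]]
hole [[341.6 283.3]]
hole [[342.1 284.8]]
now [ 0.5206 -0.2924  0.2266] yaw 75.2 t 7.53 j [ 0.98  0.36 -0.69  1.54  0.23  1.32  1.58]
.52,-.294,.22,75 -> [0.0002, -0.0017, 0.0066] [0.0001, 0.0003, 0.0035] rows>= 0.2
```

View pics/hov.png

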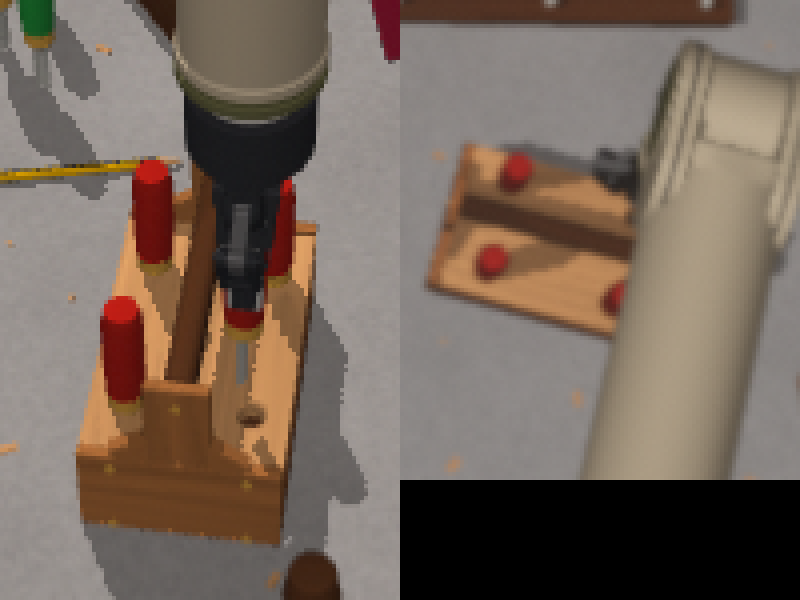

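Side crop: the blade tip is at (242,384), about px (340,275.5). The hole ellipse is centred at (250.5,418), about px (342.1,284). So the hole is about 2.1 px (5.6 mm) to world +x of the blade. I'll shift, lower to just above the mouth, and measure again.

```bash
python3 to.py .526,-.2935,.2266,75 .526,-.2935,.2,75
```

```text
now [ 0.5206 -0.2924  0.2266] yaw 75.2 t 7.53 j [ 0.98  0.36 -0.69  1.54  0.23  1.32  1.58]
.526,-.2935,.2266,75 -> [-0.0055, 0.0003, -0.0] [0.0001, 0.0003, 0.0035] rows>= 0.1
.526,-.2935,.2,75 -> [0.0, 0.0, 0.0266] [0.0, 0.0, 0.0] rows>= 0.6
```

Request:
jog_arm --pt "-0.003 0 0 0 0 0.003 -1" --pt "-0.0055 0 0.005 0 0 0.003 -1" --pt "-0.0055 0 0.013 0 0 0.003 -1" --pt "-0.0055 0 0.021 0 0 0.003 -1" --pt "-0.0055 0 0.026 0 0 0.003 -1"

```text
clock: 7.95
position: [0.5254, -0.2946, 0.199]
ee_rot: [0.131, 0.991, -0.0, -0.0]
ft_force: [1.2, 0.6, -0.7]
grip_width: 0.316
grasp_force: 39.3
```

```bash
cat > ck.py <<'E'
from h import *
import sys
cam('side'); c=cam('side'); u0,v0,w,h=[int(x) for x in sys.argv[2].split(',')]
save(cv2.resize(c['color'][v0:v0+h,u0:u0+w],None,fx=10,fy=10,interpolation=3),sys.argv[1])
o=get_obs(); p=o['position']; R=Rot.from_quat(o['ee_rot']).as_matrix()
for d in (.0614,.1164): print('axis',d,(p+R[:,2]*d).round(4),proj(c,p+R[:,2]*d).round(2))
x0=[.5209,-.294,.075]; print('hole',proj(c,x0).round(2),'dx',(proj(c,np.array(x0)+[.001,0,0])-proj(c,x0)).round(3),'dy',(proj(c,np.array(x0)+[0,.001,0])-proj(c,x0)).round(3),'dz',(proj(c,np.array(x0)+[0,0,.001])-proj(c,x0)).round(3),o['ft_force'].round(1))
E
python3 ck.py ck1.png 318,245,50,50;python3 to.py .526,-.2935,.2,75
```

```text
axis 0.0614 [ 0.5249 -0.2945  0.1374] [[343.67 268.57]]
axis 0.1164 [ 0.5249 -0.2945  0.0824] [[343.46 281.52]]
hole [[341.92 283.23]] dx [[ 0.376 -0.038]] dy [[-0.051 -0.309]] dz [[ 0.002 -0.227]] [ 0.1  0.3 -0.1]
now [ 0.525  -0.2945  0.1988] yaw 74.97 t 8.05 j [ 0.97  0.39 -0.68  1.56  0.26  1.28  1.56]
.526,-.2935,.2,75 -> [-0.0007, 0.0012, -0.0012] [0.0001, -0.0013, -0.0005] rows>= 0.0
```

View pics/ck1.png

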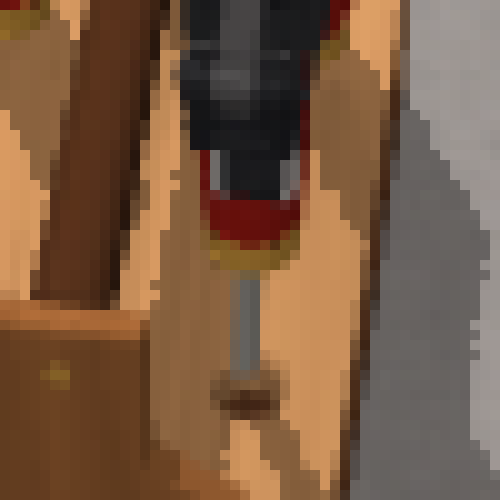

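Now the blade (crop x 230–260, tip row about 378) is centred in x over the hole (x 212–283, centre row about 393). The fore-aft (y) direction is less certain from this view, so I'll compare it using depth and the standing gouges in the same camera.

```bash
cat > dp.py <<'E'
from m import *
cs=[cam('side') for _ in range(4)]; c=cs[0]; c['depth']=np.mean([k['depth'] for k in cs],0)
def st(n,us,vs):
    u,v=np.meshgrid(us,vs); P=depthpts(c,np.c_[u.ravel(),v.ravel()]); print(n,np.median(P,0).round(4)); return P
o=get_obs(); print('tcp',o['position'].round(4))
def dump(n,uc,r0,r1):
    for v in range(r0,r1):
        P=depthpts(c,[[u,v] for u in range(uc-5,uc+6)]); print(n,v,' '.join(f'{y*1e3:.0f}/{z*1e3:.0f}' for y,z in P[:,1:]), c['color'][v,uc])
dump('held',342,262,284)
dump('C',310,272,286)
E
python3 dp.py
```

```text
tcp [ 0.5258 -0.2948  0.2006]
held 262 -221/73 -297/170 -312/188 -320/198 -318/196 -319/196 -321/198 -322/199 -322/199 -316/190 -316/191 [27 27 29]
held 263 -226/75 -295/163 -307/178 -319/194 -321/195 -321/194 -320/193 -321/195 -323/196 -316/187 -319/190 [28 27 30]
held 264 -230/76 -278/137 -303/169 -304/169 -306/172 -309/175 -312/179 -317/184 -321/190 -316/183 -309/173 [41 21 21]
held 265 -234/77 -264/115 -300/161 -302/164 -306/168 -307/168 -308/169 -308/170 -307/168 -305/164 -304/163 [100  16  12]
held 266 -236/75 -251/94 -300/156 -304/161 -305/162 -307/165 -307/164 -307/164 -307/164 -306/162 -304/159 [102  17  13]
held 267 -239/75 -253/93 -299/151 -303/157 -304/158 -306/160 -306/159 -306/159 -306/158 -305/156 -303/154 [102  17  13]
held 268 -244/77 -254/89 -298/146 -303/152 -305/154 -305/155 -305/154 -305/153 -307/156 -305/153 -302/148 [101  16  11]
held 269 -247/76 -248/77 -300/145 -301/146 -305/150 -306/151 -501/407 -306/151 -306/150 -304/147 -301/143 [119  59  25]
held 270 -250/75 -251/77 -275/107 -302/143 -303/144 -306/147 -305/146 -304/144 -305/145 -306/145 -253/76 [134  97  
[... 2327 characters left out ...]
6/96 -285/95 -284/93 -282/90 -325/147 [99 16 10]
C 280 -271/74 -273/77 -277/81 -281/86 -283/89 -284/90 -285/90 -285/90 -285/89 -282/85 -324/142 [114  41  20]
C 281 -276/77 -274/73 -277/77 -279/80 -283/84 -284/85 -285/86 -286/87 -484/355 -282/81 -323/136 [130  93  36]
C 282 -278/74 -279/75 -280/76 -281/78 -282/79 -283/79 -285/81 -285/82 -284/79 -282/76 -282/76 [129  94  36]
C 283 -282/77 -283/77 -283/76 -282/75 -283/76 -283/75 -285/77 -283/74 -283/75 -284/74 -286/76 [133  95  52]
C 284 -285/75 -286/76 -285/75 -287/77 -285/74 -487/351 -288/77 -287/76 -287/75 -287/75 -288/75 [135  96  61]
C 285 -290/79 -287/74 -288/75 -289/75 -290/77 -291/77 -291/77 -291/76 -291/77 -291/76 -292/76 [132  96  61]
```

Depth settles y: the held handle's near surface is at -0.3065 and set3's is at -0.2855, so they differ by -21 mm against -21.7 mm needed. I'll check x the same way.

```bash
python3 - <<'E'
from m import *
cs=[cam('side') for _ in range(3)]; c=cs[0]; m=red(c)
def ax(u0,u1,r0,r1):
    xs=[]
    for v in range(r0,r1):
        u=np.nonzero(m[v,u0:u1])[0]+u0; P=depthpts(c,[[x,v] for x in u]); y=np.percentile(P[:,1],20)
        o,D=rays(c,[[u.min()-.5,v],[u.max()+.5,v]]); E=o+D*((y+.012-o[1])/D[:,1])[:,None]; xs.append((E[:,0].mean(),np.ptp(E[:,0]),u.min(),u.max(),y))
    print(np.round(np.mean(xs,0),4)); return np.mean(xs,0)[0]
h=ax(332,353,265,269); C=ax(300,320,272,280); print('dx',h-C,'want .0811')
E
python3 to.py .526,-.2935,.2,75
```

```text
[ 5.237e-01  1.920e-02  3.400e+02  3.465e+02 -3.071e-01]
[ 4.40500e-01  2.23000e-02  3.06875e+02  3.14375e+02 -2.86000e-01]
dx 0.08316284834005205 want .0811
now [ 0.5258 -0.2948  0.2006] yaw 74.97 t 8.4 j [ 0.97  0.39 -0.68  1.56  0.25  1.28  1.56]
.526,-.2935,.2,75 -> [0.0001, 0.0013, 0.0006] [-0.0006, 0.0013, -0.0006] rows>= 0.0
```

Within about 1 mm. I'll lower it slowly and watch the force.

Request:
jog_arm --pt "0.0005 -0.0005 0.004 0 0 0 -1" --pt "0.0005 -0.0005 0.008 0 0 0 -1" --pt "0.0005 -0.0005 0.012 0 0 0 -1" --pt "0.0005 -0.0005 0.016 0 0 0 -1" --pt "0.0005 -0.0005 0.02 0 0 0 -1"

```text
clock: 8.82
position: [0.5249, -0.295, 0.1796]
ee_rot: [0.131, 0.991, -0.0, 0.0]
ft_force: [-1.0, -0.1, -0.9]
grip_width: 0.316
grasp_force: 39.3
```

Request:
jog_arm --pt "0 0 0.004 0 0 0 -1" --pt "0 0 0.008 0 0 0 -1" --pt "0 0 0.012 0 0 0 -1" --pt "0 0 0.016 0 0 0 -1" --pt "0 0 0.02 0 0 0 -1"

```text
clock: 9.23
position: [0.5251, -0.2951, 0.1598]
ee_rot: [0.131, 0.991, -0.0, 0.0]
ft_force: [-0.6, 0.7, -0.5]
grip_width: 0.316
grasp_force: 39.4
```

Request:
jog_arm --pt "0 0 0.004 0 0 0 -1" --pt "0 0 0.008 0 0 0 -1" --pt "0 0 0.012 0 0 0 -1" --pt "0 0 0.016 0 0 0 -1" --pt "0 0 0.019 0 0 0 -1"

```text
clock: 9.65
position: [0.525, -0.2951, 0.1407]
ee_rot: [0.131, 0.991, -0.0, 0.0]
ft_force: [-0.8, 0.3, -0.4]
grip_width: 0.317
grasp_force: 39.3
```

Request:
jog_arm --pt "0 0 0.001 0 0 0 -1" --pt "0 0 0.002 0 0 0 -1" --pt "0 0 0.003 0 0 0 -1"

```text
clock: 9.9
position: [0.5252, -0.2951, 0.1383]
ee_rot: [0.131, 0.991, -0.0, 0.0]
ft_force: [0.6, 0.7, -0.8]
grip_width: 0.315
grasp_force: 39.3
```

Request:
jog_arm --pt "0 0 0.001 0 0 0 -1" --pt "0 0 0.0015 0 0 0 -1" --pt "0 0 0.002 0 0 0 -1"

```text
clock: 10.15
position: [0.5252, -0.2951, 0.1365]
ee_rot: [0.131, 0.991, -0.0, 0.001]
ft_force: [-0.8, 0.2, 6.4]
grip_width: 0.315
grasp_force: 39.7
```

```bash
cat > shoulder.py <<'E'
from m import *
c=cam('side'); m=red(c); x,y=proj(c,[.5225,-.307,.12])[0].astype(int)
o=get_obs(); print(o['position'].round(4),o['ft_force'].round(2))
for n,u0,r0 in(('held',342,276),('C',310,276)):
    for v in range(r0,r0+14):
        P=depthpts(c,[[u,v] for u in range(u0-2,u0+3)]); print(n,v,np.median(P[:,1:],0).round(3),c['color'][v,u0])
E
python3 shoulder.py
```

```text
[ 0.5252 -0.2951  0.1365] [-0.43  0.84  1.87]
held 276 [-0.321  0.143] [26 26 28]
held 277 [-0.32   0.138] [27 27 29]
held 278 [-0.32   0.133] [26 26 29]
held 279 [-0.322  0.132] [27 26 28]
held 280 [-0.305  0.104] [81 19 17]
held 281 [-0.306  0.102] [102  17  13]
held 282 [-0.307  0.099] [102  16  11]
held 283 [-0.307  0.093] [102  17  12]
held 284 [-0.304  0.086] [111  55  25]
held 285 [-0.303  0.081] [132  96  38]
held 286 [-0.305  0.077] [132  97  37]
held 287 [-0.306  0.074] [118  85  49]
held 288 [-0.31   0.077] [134  96  60]
held 289 [-0.315  0.078] [136  97  61]
C 276 [-0.287  0.11 ] [102  16  14]
C 277 [-0.284  0.104] [102  16  13]
C 278 [-0.284  0.097] [102  16  11]
C 279 [-0.283  0.092] [100  16  11]
C 280 [-0.282  0.086] [114  41  21]
C 281 [-0.285  0.086] [131  93  36]
C 282 [-0.282  0.079] [129  94  37]
C 283 [-0.284  0.076] [134  96  54]
C 284 [-0.286  0.074] [135  96  61]
C 285 [-0.29   0.076] [133  96  61]
C 286 [-0.292  0.076] [136  97  61]
C 287 [-0.295  0.075] [136  97  61]
C 288 [-0.301  0.078] [148  98  57]
C 289 [-0.318  0.097] [165 101  53]
```

The gouge is home: contact came at TCP z 0.1365, and its ferrule meets the shelf just as set3's does. Releasing and backing straight up.

Request:
jog_arm --pt "0 0 0 0 0 0 -0.3" --pt "0 0 0 0 0 0 -0.1" --pt "0 0 0 0 0 0 0.1" --pt "0 0 0 0 0 0 0.1" --pt "0 0 0 0 0 0 0.1"

```text
clock: 10.62
position: [0.5251, -0.2951, 0.1362]
ee_rot: [0.131, 0.991, -0.0, 0.0]
ft_force: [-0.2, 0.4, 0.1]
grip_width: 0.546
grasp_force: 0.0
```

Request:
jog_arm --pt "0 0 -0.005 0 0 0 0.1" --pt "0 0 -0.02 0 0 0 0.1" --pt "0 0 -0.04 0 0 0 0.1" --pt "0 0 -0.06 0 0 0 0.1" --pt "0 0 -0.08 0 0 0 0.1"

```text
clock: 11.03
position: [0.525, -0.2949, 0.2175]
ee_rot: [0.131, 0.991, -0.0, 0.0]
ft_force: [-0.4, -0.6, -0.0]
grip_width: 0.544
grasp_force: 0.0
```

Request:
jog_arm --pt "0 0 -0.03 0 0 0 0.1" --pt "0 0 -0.06 0 0 0 0.1" --pt "0 0 -0.07 0 0 0 0.5" --pt "0 0 -0.075 0 0 0 1" --pt "0 0 -0.075 0 0 0 1"

```text
clock: 11.45
position: [0.5253, -0.295, 0.292]
ee_rot: [0.131, 0.991, -0.001, 0.001]
ft_force: [-0.7, 0.4, -0.9]
grip_width: 0.947
grasp_force: 0.0
```

```bash
cat > rk.py <<'E'
from m import *
from scipy.optimize import least_squares
c=cam('side'); c=cam('side'); m=red(c); k,l,s,ce=cv2.connectedComponentsWithStats(m)
for i in range(1,k):
    if s[i,4]<60 or s[i,0]>357 or s[i,1]<200: continue
    v,u=np.nonzero(l==i); P=depthpts(c,np.c_[u,v]); P=P[(P[:,2]>.09)&(P[:,2]<.18)]
    z=np.percentile(P[:,2],95); T=P[P[:,2]>z-.006]; S=P[P[:,2]<z-.012]
    f=least_squares(lambda q:np.hypot(S[:,0]-q[0],S[:,1]-q[1])-.0137,T.mean(0)[:2],loss='soft_l1',f_scale=.001).x
    print(s[i].tolist(),'ztop',z.round(4),'side-fit',f.round(4),'disc',T.mean(0)[:2].round(4))
u,v=np.meshgrid(np.arange(290,370),np.arange(200,300)); P=depthpts(c,np.c_[u.ravel(),v.ravel()])
a=np.radians(-105); R=np.array([[np.cos(a),-np.sin(a)],[np.sin(a),np.cos(a)]]); d=(P[:,:2]-[.495,-.225])@R
k=(abs(d[:,0])<.08)&(abs(d[:,1])<.02)&(P[:,2]>.148)&(P[:,2]<.16)
q=P[k]; fit=np.polyfit(d[k,0],d[k,1],1); print('bar top',k.sum(),np.median(q[:,2]).round(4),'y at mid',fit.round(4),np.percentile(d[k,1],[5,95]).round(4))
E
python3 rk.py; python3 to.py .495,-.225,.28,-15
```

```text
[313, 220, 10, 26, 226] ztop 0.1708 side-fit [ 0.4721 -0.1563] disc [ 0.4725 -0.159 ]
[345, 224, 9, 25, 135] ztop 0.1712 side-fit [ 0.5535 -0.178 ] disc [ 0.5574 -0.1844]
[305, 254, 11, 26, 237] ztop 0.1714 side-fit [ 0.4411 -0.2722] disc [ 0.4413 -0.2747]
[338, 258, 11, 26, 246] ztop 0.1716 side-fit [ 0.5231 -0.294 ] disc [ 0.5226 -0.2972]
bar top 307 0.1529 y at mid [0.0169 0.0025] [-0.0056  0.0112]
now [ 0.5245 -0.2949  0.2899] yaw 74.97 t 11.55 j [ 0.98  0.34 -0.69  1.43  0.22  1.45  1.59]
.495,-.225,.28,-15 -> [0.0466, 0.0599, 0.01] [-0.0008, -0.0006, 1.5703] rows>= 12.6
```

All four red tops stand at about 0.171, so the rack is complete. Four-gouge centre and bar give the grip at about (0.497, -0.2255), with the bar top at 0.153. Next I'll rotate above the bar.

Request:
jog_arm --pt "0.01 0.012 0.002 0 0 0.12 1" --pt "0.02 0.024 0.004 0 0 0.24 1" --pt "0.03 0.036 0.006 0 0 0.36 1" --pt "0.04 0.048 0.008 0 0 0.48 1" --pt "0.045 0.06 0.01 0 0 0.6 1"

```text
clock: 11.97
position: [0.4957, -0.2246, 0.2794]
ee_rot: [0.421, 0.907, -0.0, -0.001]
ft_force: [-0.4, 0.2, 0.5]
grip_width: 1.002
grasp_force: 0.0
```

Request:
jog_arm --pt "0 0 0 0 0 0.12 1" --pt "0 0 0 0 0 0.24 1" --pt "0 0 0 0 0 0.36 1" --pt "0 0 0 0 0 0.48 1" --pt "0 0 0 0 0 0.6 1"

```text
clock: 12.38
position: [0.4964, -0.2253, 0.2795]
ee_rot: [0.67, 0.742, -0.0, -0.001]
ft_force: [-0.8, 0.1, -0.1]
grip_width: 0.997
grasp_force: 0.0
```

Request:
jog_arm --pt "0 0 0 0 0 0.12 1" --pt "0 0 0 0 0 0.24 1" --pt "0 0 0 0 0 0.37 1" --pt "0 0 0 0 0 0.37 1" --pt "0 0 0 0 0 0.37 1"

```text
clock: 12.8
position: [0.4966, -0.2252, 0.28]
ee_rot: [0.792, 0.61, -0.0, -0.0]
ft_force: [0.7, 0.2, -0.7]
grip_width: 0.996
grasp_force: 0.0
```

```bash
python3 -c "
from h import *
cam('side')"; python3 to.py .497,-.2255,.28,-15 .497,-.2255,.14,-15
```

```text
now [ 0.4967 -0.2253  0.2802] yaw -14.73 t 12.85 j [ 0.84  0.19 -0.57  1.6   0.1   1.38  0.01]
.497,-.2255,.28,-15 -> [-0.0002, 0.0003, 0.0002] [-0.0008, 0.0001, 0.0047] rows>= 0.0
.497,-.2255,.14,-15 -> [0.0, 0.0, 0.14] [0.0, 0.0, 0.0] rows>= 3.4
```

Request:
jog_arm --pt "0 0 0.015 0 0 0.004 1" --pt "0 0 0.035 0 0 0.004 1" --pt "0 0 0.055 0 0 0.004 1" --pt "0 0 0.075 0 0 0.004 1" --pt "0 0 0.09 0 0 0.004 1"

```text
clock: 13.27
position: [0.4964, -0.2252, 0.1891]
ee_rot: [0.793, 0.609, -0.0, -0.0]
ft_force: [0.4, 0.5, 0.3]
grip_width: 0.999
grasp_force: 0.0
```

Request:
jog_arm --pt "0 0 0.012 0 0 0 1" --pt "0 0 0.024 0 0 0 1" --pt "0 0 0.036 0 0 0 1" --pt "0 0 0.046 0 0 0 1" --pt "0 0 0.05 0 0 0 1"

```text
clock: 13.68
position: [0.4967, -0.2253, 0.1396]
ee_rot: [0.794, 0.608, -0.0, -0.0]
ft_force: [-0.5, 0.4, -0.2]
grip_width: 1.002
grasp_force: 0.0
```

```bash
python3 -c "
from h import *
c=cam('side');save(cv2.resize(c['color'][170:320,280:390],None,fx=4,fy=4,interpolation=3),'grip.png')"; python3 to.py .497,-.2255,.14,-15
```

```text
now [ 0.4966 -0.2252  0.1396] yaw -15.18 t 13.73 j [ 0.82  0.3  -0.55  1.78  0.17  1.11 -0.06]
.497,-.2255,.14,-15 -> [-0.0001, 0.0005, -0.0004] [-0.0011, 0.0, -0.0032] rows>= 0.0
```

View pics/grip.png

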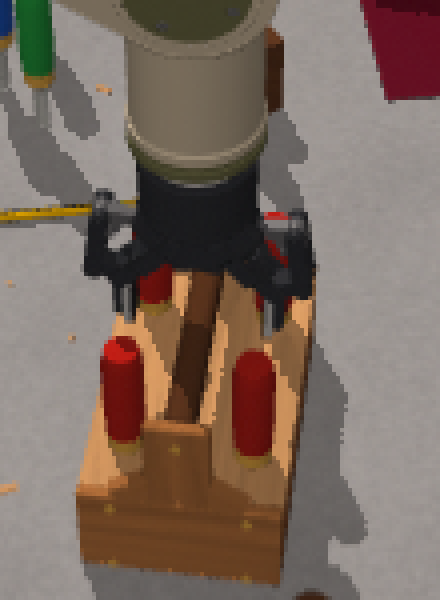

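The fingers (crop (125,290) and (272,305)) straddle the grip bar (about (200,320)) mid-way, with all four red gouges standing. I'll close, then lift gently.

Request:
jog_arm --pt "0 0 0 0 0 0 0.3" --pt "0 0 0 0 0 0 0" --pt "0 0 0 0 0 0 -0.25" --pt "0 0 0 0 0 0 -0.4" --pt "0 0 0 0 0 0 -0.5" --grip_force 40

```text
clock: 14.15
position: [0.4974, -0.2256, 0.1416]
ee_rot: [0.794, 0.607, 0.0, 0.001]
ft_force: [0.8, 0.0, -0.9]
grip_width: 0.295
grasp_force: 0.0
```

Request:
jog_arm --pt "0 0 0 0 0 0 -0.7" --pt "0 0 0 0 0 0 -0.85" --pt "0 0 0 0 0 0 -1" --pt "0 0 0 0 0 0 -1" --pt "0 0 0 0 0 0 -1" --grip_force 80

```text
clock: 14.57
position: [0.4976, -0.2256, 0.1417]
ee_rot: [0.794, 0.607, 0.0, 0.001]
ft_force: [0.5, -0.1, 5.7]
grip_width: 0.219
grasp_force: 79.7
```

Request:
jog_arm --pt "0 0 -0.001 0 0 0 -1" --pt "0 0 -0.003 0 0 0 -1" --pt "0 0 -0.006 0 0 0 -1" --pt "0 0 -0.01 0 0 0 -1" --pt "0 0 -0.015 0 0 0 -1"

```text
clock: 14.98
position: [0.4967, -0.2253, 0.1559]
ee_rot: [0.794, 0.607, -0.0, -0.0]
ft_force: [-0.3, -0.6, -6.1]
grip_width: 0.22
grasp_force: 78.3
```

Request:
jog_arm --pt "0 0 -0.006 0 0 0 -1" --pt "0 0 -0.013 0 0 0 -1" --pt "0 0 -0.021 0 0 0 -1" --pt "0 0 -0.029 0 0 0 -1" --pt "0 0 -0.037 0 0 0 -1"

```text
clock: 15.4
position: [0.4972, -0.2254, 0.1942]
ee_rot: [0.794, 0.607, 0.0, 0.001]
ft_force: [-0.3, -1.0, -6.0]
grip_width: 0.222
grasp_force: 78.3
```

Request:
jog_arm --pt "0 0 -0.008 0 0 0 -1" --pt "0 0 -0.016 0 0 0 -1" --pt "0 0 -0.024 0 0 0 -1" --pt "0 0 -0.032 0 0 0 -1" --pt "0 0 -0.039 0 0 0 -1"

```text
clock: 15.82
position: [0.4972, -0.2254, 0.2331]
ee_rot: [0.794, 0.607, 0.0, 0.001]
ft_force: [0.4, -0.7, -6.2]
grip_width: 0.22
grasp_force: 78.3
```

Request:
jog_arm --pt "0 0 -0.004 0 0 0 -1" --pt "0 0 -0.006 0 0 0 -1" --pt "0 0 -0.007 0 0 0 -1" --pt "0 0 -0.007 0 0 0 -1" --pt "0 0 -0.007 0 0 0 -1"

```text
clock: 16.23
position: [0.4969, -0.2254, 0.2388]
ee_rot: [0.794, 0.607, -0.0, 0.0]
ft_force: [-0.0, -0.1, -6.2]
grip_width: 0.22
grasp_force: 78.3
```

Request:
jog_arm --pt "0 0 0 0 0 0 -1" --pt "0 0 0 0 0 0 -1" --pt "0 0 0 0 0 0 -1" --pt "0 0 0 0 0 0 -1" --pt "0 0 0 0 0 0 -1"

```text
clock: 16.65
position: [0.4971, -0.2254, 0.2391]
ee_rot: [0.794, 0.607, 0.0, 0.0]
ft_force: [0.4, -0.1, -6.4]
grip_width: 0.222
grasp_force: 78.3
```

```bash
python3 - <<'E'
from m import *
c=cam('side'); save(cv2.resize(c['color'][130:330,240:400],None,fx=3,fy=3,interpolation=3),'end.png')
m=red(c);k,l,s,ce=cv2.connectedComponentsWithStats(m)
for i in range(1,k):
    if s[i,4]<30 or s[i,0]>357: continue
    v,u=np.nonzero(l==i); P=depthpts(c,np.c_[u,v]); P=P[(P[:,2]>.1)&(P[:,2]<.35)]; print(s[i].tolist(),np.percentile(P[:,2],[5,95]).round(4),P.mean(0).round(3))
o=get_obs(); print(o['position'].round(4),o['ee_rot'].round(4),o['ft_force'].round(2),o['torque'].round(3),abs(o['joint_velocities']).max(),o['grip_width'],o['clock'])
E
```

```text
[344, 212, 10, 13, 74] [0.1888 0.2267] [ 0.554 -0.19   0.206]
[303, 228, 12, 29, 271] [0.1937 0.2687] [ 0.44  -0.281  0.238]
[338, 232, 11, 28, 283] [0.1949 0.269 ] [ 0.521 -0.303  0.238]
[ 0.4971 -0.2254  0.2391] [7.945e-01 6.073e-01 0.000e+00 4.000e-04] [ 0.17  0.01 -6.63] [ 0.029 -0.036  0.032] 0.0025142751669426653 0.22095968376706004 16.7
```

View pics/end.png

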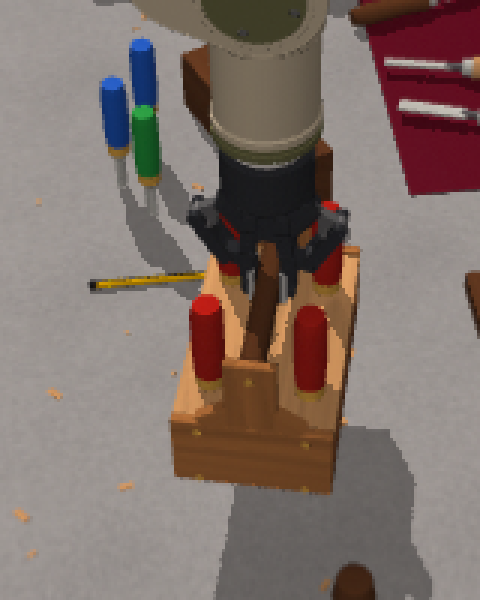

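The rack hangs level in the gripper, raised about 98 mm, with its shadow detached at crop (330,520). The front gouges' tops, (207,300) and (311,310), are both at 0.269. The two rear gouges are visible behind the fingers, the bystanders near the rack are undisturbed, and the arm is still.

```bash
python3 -c "
from workcell import workorder
print(workorder.hand_in())"
```

```text
the job is handed in; nothing more can be done
None
```

The red gouge is home in the rack's empty hole, and the job was handed in at 16.7 s with the rack held level and still about 98 mm off the bench, all four red gouges standing in it.

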